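# Seat each round-bottom flask in its heating mantle

### The arm

A 7-joint arm with a two-finger parallel gripper is mounted at the origin on the work surface. World frame = base frame: x ahead of the robot, y to its left, z up, the work surface at z = 0. Lengths are in mm, angles in rad, forces in N, time in s.
With the tool pointing down it reaches from about 375 to 925 mm from the base axis. Payload 3.1 kg.
Tool frame: the origin (TCP) lies at the very end of the fingers, on their centre line; the grasp point (between the pads) lies 19 mm behind it; x points along the fingers, y is the direction in which the jaws open and shut, and the axes are right-handed (so a half turn about x gives the same grasp; the last joint's range is limited). The gripper opens to 85 mm and grips with 20 to 120 N. Pads are 22 mm wide; open, the fingers measure 114 mm over their backs; the gripper's body (76 mm by 85 mm) begins 54 mm behind the grasp point. The pads swing forward as they close: fully open they stand 13 mm farther back than shut.
Start: joints at [-1.267, 0.383, 0.044, 1.598, -0.018, 1.161, -0.05], TCP at [254.177, 598.245, 231.269] pointing down, gripper open.
Joint ranges: [-2.61, 2.61], [-0.41, 2.15], [-1.48, 1.57], [0, 2.5], [-1.57, 4.71], [0.05, 1.97], [-2.85, 2.85]. Speed limits (rad/s): [2.79, 2.79, 3.14, 3.14, 3.14, 3.14, 3.14].

### API

Orientations are given as a unit quaternion [w, x, y, z].
In Python, from workcell import ctrl, eyes gives the robot as it stands. Calls block until the motion is done:
- ctrl.reach(position, orientation): joint-space move of the TCP to a pose.
- ctrl.move_linear(position, orientation=None, velocity=150): straight line of the TCP; orientation=None keeps the orientation; velocity is the mean speed in mm/s.
- ctrl.goto_joints(angles): joint-space move.
- ctrl.set_gripper(opening, grasp_force=None): finger opening in mm; grasp_force is the grip in N (None keeps the last); returns when the fingers have stopped.
- ctrl.hold(seconds).
- ctrl.inverse_kinematics(position, orientation): joint angles nearest the present ones, or None.
- eyes.camera(name): name is "side" or "top" or "wrist"; returns the picture (400x640x3 uint8, red, green, blue); there is no depth.
- eyes.camera_info(name): a dict with "fovy" (degrees; the focal length in pixels is half the picture's height over the tangent of half this angle, whatever the lens; pixels are square), "cx", "cy" (the principal point, pixels), "position" and "orientation" of the camera in the world. Camera axes: x right, y down, z forward; pixel columns grow to the right and rows downward; lengths in mm; the calibration is good to about 2 mm. A picture is of the moment at which its call begins: read the wrist's pose just before it. camera_info takes no time and is no camera call; for the wrist camera it gives the pose at the moment of the call.
A pose or a line that the arm cannot do raises ctrl.IKError and nothing moves.
- ctrl.finish_job(): hands the job in, once; it reports no verdict.
Readings, each from a call of its own:
- ctrl.current_time(): time.
- ctrl.current_joint_pos(): joint angles.
- ctrl.current_qd(): joint speeds.
- ctrl.current_joint_efforts(): joint torques, N m.
- ctrl.current_position(): TCP position.
- ctrl.current_tool_rot(): TCP orientation.
- ctrl.current_wrist_force(): force on the tool from outside, world axes, zero at the start.
- ctrl.current_wrist_torque(): the same for the moment, N m.
- ctrl.current_gripper_width(): finger opening in mm.
Only numpy, scipy, OpenCV 4.12 (cv2) and the standard library are available. Lean on these libraries where they do the work, as an engineer would, in place of code of your own. Each camera call takes 0.05 s, during which the arm holds its last target. There are 200 camera calls.

### The job

Set up the bench for heating: take each of the four round-bottom flasks from its cork ring and lower it gently, without dropping or tipping it, into the heating mantle made for its size (the smallest flask to the smallest mantle and so on up), so that it sits fully down in the well and upright. Leave the open blue jar and the conical flask where they stand.

Things in the scene. Friction and masses are not known exactly. Their poses are not given: they have to be found in the camera images.
- flask25_bulb (a point): 25 ml round-bottom flask, smallest of four, 60 g, bottom-heavy: clear ball 41 mm wide, neck 18 mm wide, white stopper fixed in it. Point: ball's centre; z up the neck. Above it: ball's top 20.5 mm, neck's end 66.5 (grip near 46.5), stopper's top 77.5. Starts upright in a loose cork ring 63 mm wide, 22 high, point 32.5 mm above the bench.
- flask50_bulb (a point): 50 ml round-bottom flask, second smallest of four, 80 g, bottom-heavy: clear ball 51 mm wide, neck 18 mm wide, white stopper fixed in it. Point: ball's centre; z up the neck. Above it: ball's top 25.5 mm, neck's end 71.5 (grip near 51.5), stopper's top 82.5. Starts upright in a loose cork ring 70 mm wide, 23 high, point 37.5 mm above the bench.
- flask100_bulb (a point): 100 ml round-bottom flask, second largest of four, 120 g, bottom-heavy: clear ball 64 mm wide, neck 24 mm wide, white stopper fixed in it. Point: ball's centre; z up the neck. Above it: ball's top 32 mm, neck's end 78 (grip near 58), stopper's top 89. Starts upright in a loose cork ring 79 mm wide, 25 high, point 44 mm above the bench.
- flask250_bulb (a point): 250 ml round-bottom flask, largest of four, 200 g, bottom-heavy: clear ball 85 mm wide, neck 29 mm wide, white stopper fixed in it. Point: ball's centre; z up the neck. Above it: ball's top 42.5 mm, neck's end 88.5 (grip near 68.5), stopper's top 99.5. Starts upright in a loose cork ring 94 mm wide, 28 high, point 54.5 mm above the bench.
- mantle25_seat (a point): Heating mantle for the 25 ml flask, smallest of four: fixed round white housing 92 mm wide, 53 high, dark control panel on its -x side. Rigid well lined with slick grey cloth, open upwards, 52 mm wide at the rim, tapering in at 45 degrees. Point: where the centre of the seated 41 mm ball lies, on the well's axis, 56.5 mm above the bench, 3 mm above the rim; z up.
- mantle50_seat (a point): Heating mantle for the 50 ml flask, second smallest of four: fixed round white housing 104 mm wide, 58 high, dark control panel on its -x side. Rigid well lined with slick grey cloth, open upwards, 64 mm wide at the rim, tapering in at 45 degrees. Point: where the centre of the seated 51 mm ball lies, on the well's axis, 61.5 mm above the bench, 4 mm above the rim; z up.
- mantle100_seat (a point): Heating mantle for the 100 ml flask, second largest of four: fixed round white housing 120 mm wide, 63 high, dark control panel on its -x side. Rigid well lined with slick grey cloth, open upwards, 81 mm wide at the rim, tapering in at 45 degrees. Point: where the centre of the seated 64 mm ball lies, on the well's axis, 68 mm above the bench, 5 mm above the rim; z up.
- mantle250_seat (a point): Heating mantle for the 250 ml flask, largest of four: fixed round white housing 146 mm wide, 72 high, dark control panel on its -x side. Rigid well lined with slick grey cloth, open upwards, 107 mm wide at the rim, tapering in at 45 degrees. Point: where the centre of the seated 85 mm ball lies, on the well's axis, 78.5 mm above the bench, 6 mm above the rim; z up.
- jar_mid (a point): Open blue jar, 58 mm wide, 42 mm high, standing loose among the equipment; the point is its centre. Bystander.
- conical_mid (a point): Small conical flask of clear glass, flat-bottomed, 64 mm wide at the foot, 105 mm high, 28 mm at the mouth, no stopper, standing loose among the equipment; the point is on its axis half-way up. Bystander.

How it is judged:
By the outcome, as a careful person would: the job done as asked, in the order asked, and still so for the second after the job is handed in, with the robot touching nothing.
It also fails if it takes over 128 s, if anything falls off the work surface, if the arm or the gripper's body presses on something with over 40 N, if the wrist force passes 120 N, or if a joint passes its speed limit or range.

## Working session

There is one attempt and no reset: what is moved stays moved. The work goes in short steps, each a Python script; the robot and the scene stay as the last script left them, time stands still between calls to the robot, and variables do not carry over. Pictures are saved under pics/ and viewed, about 12 in all and at most 16, crops included, and the job is handed in when it is done.

```bash
mkdir -p pics; ls
python3 - <<'E'
from workcell import ctrl, eyes
import cv2
for n in("top","side","wrist"):
    im=eyes.camera(n); cv2.imwrite(f"pics/{n}0.png",im[:,:,::-1]); print(n,eyes.camera_info(n))
print(ctrl.current_time(),ctrl.current_tool_rot(),ctrl.current_position())
E
```

```text
pics
top {'fovy': 43.627474693197286, 'cx': 321.93992698953974, 'cy': 192.60196783437976, 'position': array([ 438.26129149,  -13.36500883, 1307.43382896]), 'orientation': array([-0.01669455,  0.70875502, -0.70507215,  0.01615166])}
side {'fovy': 56.53231884664561, 'cx': 318.55162864925774, 'cy': 207.74139157253015, 'position': array([404.5082812 , 566.64811489, 752.6961561 ]), 'orientation': array([ 0.03133734, -0.08652745,  0.93119095, -0.35272424])}
wrist {'fovy': 68.8151696067263, 'cx': 316.34113044213075, 'cy': 199.06230740351, 'position': array([185.70638652, 627.21989349, 372.89228464]), 'orientation': array([0.1211142 , 0.82500394, 0.54623246, 0.07956095])}
0.15 [ 0.69277589  0.14034385  0.69300675 -0.14179852] [253.90314198 597.55425331 230.17519385]
```

View pics/top0.png

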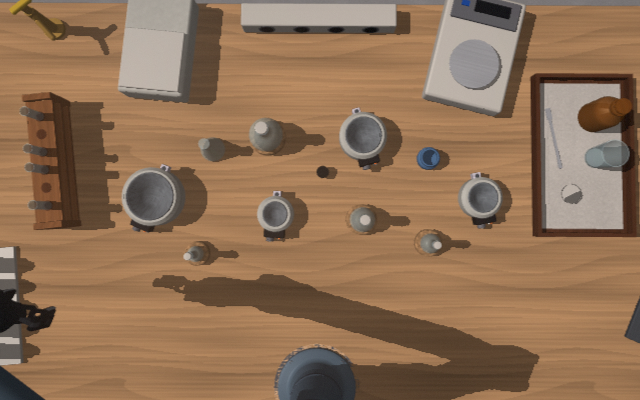

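View pics/side0.png

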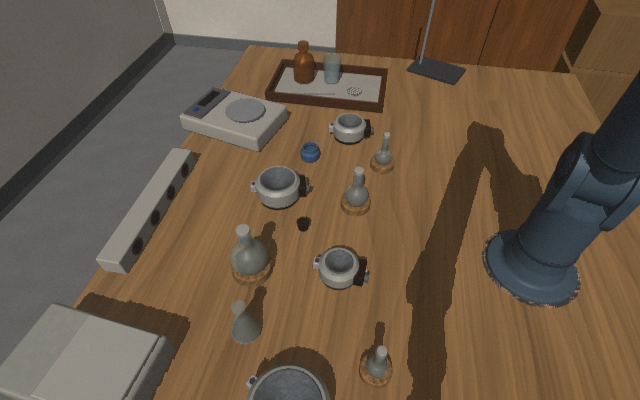

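```bash
cat > h.py <<'E'
import numpy as np, cv2
from scipy.spatial.transform import Rotation as R
from workcell import ctrl, eyes
def rot(q): return R.from_quat([q[1],q[2],q[3],q[0]]).as_matrix()
def cast(ci,u,v,z):
    f=200/np.tan(np.radians(ci["fovy"]/2))
    d=rot(ci["orientation"])@np.array([(u-ci["cx"])/f,(v-ci["cy"])/f,1.])
    p=ci["position"]; return (p+d*(z-p[2])/d[2])[:2]
def proj(ci,P):
    f=200/np.tan(np.radians(ci["fovy"]/2))
    c=rot(ci["orientation"]).T@(np.asarray(P,float)-ci["position"]); return ci["cx"]+f*c[0]/c[2],ci["cy"]+f*c[1]/c[2]
E
python3 - <<'E'
from h import *
ci=eyes.camera_info("top"); im=cv2.imread("pics/top0.png")
hsv=cv2.cvtColor(im,cv2.COLOR_BGR2HSV)
m=((hsv[...,1]<60)&(hsv[...,2]>60)).astype(np.uint8)
n,l,s,c=cv2.connectedComponentsWithStats(m)
for i in range(1,n):
    x,y,w,h,a=s[i]
    if a>15 and 80<x<520 and 90<y<280: print(s[i],c[i].round(1),cast(ci,*c[i],60).round(0))
big=cv2.resize(im[100:270,110:520],None,fx=1.95,fy=1.95,interpolation=cv2.INTER_CUBIC)
mm=cv2.cvtColor(cv2.resize(m[100:270,110:520]*255,None,fx=1.95,fy=1.95,interpolation=0),8)
cv2.imwrite("pics/a.png",np.vstack([big,mm])[:600])
w=eyes.camera_info("wrist");Rt=rot(ctrl.current_tool_rot())
print("cam in tool",Rt.T@(w["position"]-ctrl.current_position()),"\n",(Rt.T@rot(w["orientation"])).round(3));print(Rt.round(3))
E
```

```text
[ 339  108   48   52 1844] [362.2 135. ] [ 642. -113.]
[249 118  33  33 793] [264.8 134.2] [643. 132.]
[199 139  25  22 337] [210.1 148.4] [606. 269.]
[ 122  164   63   63 2981] [152.8 196. ] [485. 410.]
[363 165   7   5  26] [366.1 166.9] [ 561. -123.]
[ 458  172   44   47 1501] [479.9 196.6] [ 488. -407.]
[ 257  191   37   42 1091] [274.9 213. ] [445. 105.]
[350 208  24  24 446] [361.7 219.4] [ 430. -112.]
[478 224   7   4  24] [481.1 225.6] [ 416. -409.]
[133 226   6   5  22] [135.4 228.5] [404. 452.]
[421 234  21  19 304] [430.4 243.1] [ 372. -283.]
[266 237   8   5  24] [269.3 238.8] [380. 118.]
[184 246  18  15 190] [193. 254.] [342. 307.]
cam in tool [-142.72484312    0.34298133  -74.35399912] 
 [[-0.001 -0.287  0.958]
 [ 1.     0.     0.001]
 [-0.     0.958  0.287]]
[[-0.001  0.391  0.92 ]
 [-0.002  0.92  -0.391]
 [-1.    -0.002  0.   ]]
```

View pics/a.png

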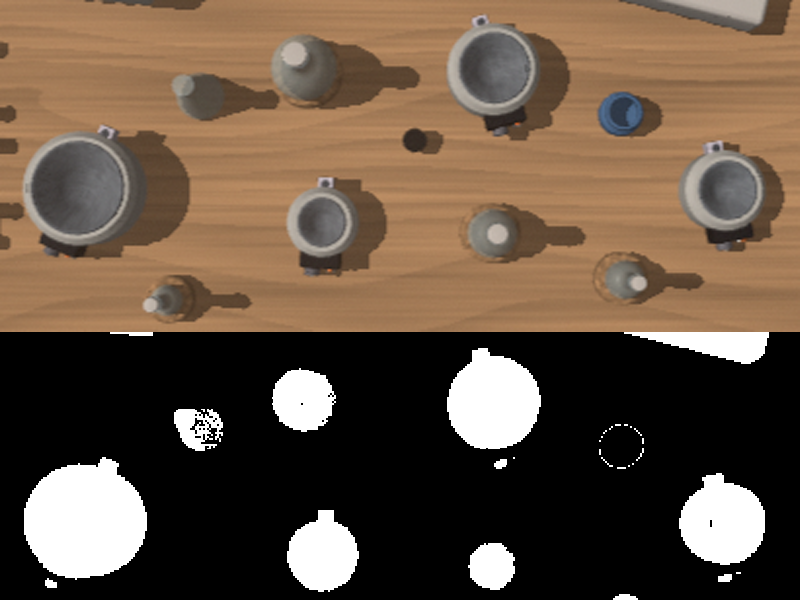

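View pics/wrist0.png

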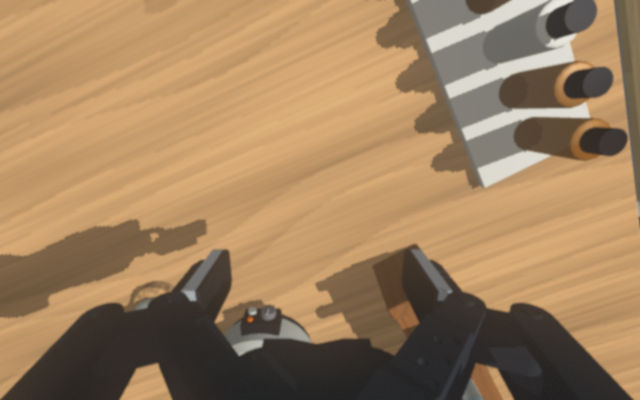

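Run:
```python
from h import *
ci=eyes.camera_info("top"); im=cv2.imread("pics/top0.png")
F={"25":(192,254,110),"50":(435,244,120),"100":(365,220,133),"250":(262,128,154)}
M={"25":(275,214,53),"50":(482,199,58),"100":(364,135,63),"250":(150,195,72)}
def cc(mask,u,v):
    n,l,s,c=cv2.connectedComponentsWithStats(mask.astype(np.uint8)); k=l[v,u]; return s[k],c[k],l==k
hsv=cv2.cvtColor(im,cv2.COLOR_BGR2HSV); g=im.min(2)
for k,(u,v,z) in F.items():
    w=g[v-6:v+7,u-6:u+7]; print("F",k,w.max(),w[4:9,4:9].tolist()[2])
    m=np.zeros_like(g);m[v-9:v+10,u-9:u+10]=w_=(g[v-9:v+10,u-9:u+10]>w.max()-25)
    a=cv2.moments(m,True);c=(a["m10"]/a["m00"],a["m01"]/a["m00"]); print(a["m00"],np.round(c,1),cast(ci,*c,z).round(1))
for k,(u,v,z) in M.items():
    print("M",k,im[v,u-35:u+36:3].tolist() if k=="25" else "")
    b=im.astype(int); m=(hsv[...,1]<60)&(b[...,2]-b[...,0]<8)
    s,c,mm=cc(m,u,v); print(s,c.round(1),cast(ci,*c,z).round(1), "wide",2*np.sqrt(s[4]/np.pi)*(1307-z)/500)
```

```text
F 25 173 [117, 88, 84, 66, 60]
36.0 [186.4 256. ] [340.9 310.2]
F 50 175 [147, 167, 175, 172, 169]
40.0 [436.9 244.8] [ 371.2 -285.1]
F 100 179 [175, 174, 171, 169, 168]
73.0 [364.4 219.4] [ 430.3 -112.2]
F 250 179 [171, 169, 167, 167, 165]
107.0 [260.1 127.2] [643.4 132.2]
M 25 [[91, 128, 171], [90, 127, 170], [91, 128, 170], [91, 128, 171], [90, 127, 170], [90, 126, 169], [168, 179, 186], [160, 169, 178], [73, 75, 80], [65, 67, 73], [66, 68, 73], [93, 91, 95], [105, 105, 106], [114, 114, 114], [114, 111, 114], [120, 119, 121], [153, 162, 169], [78, 86, 94], [57, 71, 90], [50, 71, 92], [50, 71, 91], [51, 70, 92], [49, 69, 92], [85, 119, 159]]
[263 202  24  25 433] [275.2 213.7] [443.  104.8] wide 58.887964057764904
M 50 
[468 182  30  31 725] [482.7 197.1] [ 487.2 -414.5] wide 75.89558216903376
M 100 
[ 345  117   37   36 1052] [363.1 134.4] [ 642.8 -114.6] wide 91.05699318054688
M 250 
[ 126  172   48   48 1768] [149.2 195.9] [485.3 415.1] wide 117.19069852519596
```

```bash
cat >> h.py <<'E'
Q=R.from_matrix(np.array([[0,0,1],[0,1,0],[-1,0,0.]])).as_quat(); Q=np.array([Q[3],Q[0],Q[1],Q[2]])
F={"25":(340.9,310.2,110),"50":(371.2,-285.1,120),"100":(430.3,-112.2,133),"250":(643.4,132.2,154)}
M={"25":(443,104.8,53),"50":(487,-414,58),"100":(642.8,-114.6,63),"250":(485.3,415.1,72)}
E
python3 - <<'E'
from h import *
import pickle
S={};t0=ctrl.current_time()
for d,k in [("F","25"),("M","250"),("F","250"),("M","25"),("M","100"),("F","100"),("M","50"),("F","50")]:
    x,y,z=(F if d=="F" else M)[k]
    try: ctrl.reach([x,y,z+120 if d=="F" else 240],Q)
    except ctrl.IKError as e: print(d,k,"IK",e); continue
    ci=eyes.camera_info("wrist"); im=eyes.camera("wrist")[:,:,::-1].copy()
    S[d+k]=(ci,im); print(d,k,ctrl.current_time()-t0,ctrl.current_position().round(1),ctrl.current_joint_pos().round(2))
    cv2.imwrite(f"pics/s_{d}{k}.png",im)
pickle.dump(S,open("S.pkl","wb"))
T=[cv2.resize(S[a+k][1],(400,250)) if a+k in S else np.zeros((250,400,3),np.uint8) for k in F for a in "FM"]
for j in (0,4):
    cv2.imwrite(f"pics/mont{j}.png",np.vstack([np.hstack(T[j:j+2]),np.hstack(T[j+2:j+4])]))
E
```

```text
F 25 1.2000000000000002 [340.7 312.  230.4] [-0.94  0.02  0.11  2.04 -0.    1.08  0.75]
M 250 2.0 [483.8 414.9 239.5] [-0.91  0.35  0.17  1.63 -0.06  1.17  0.85]
F 250 3.2833 [642.3 135.7 273.6] [-0.51  0.37  0.31  1.54 -0.12  1.24  1.4 ]
M 25 4.1667 [445.  105.9 241.1] [-0.62 -0.01  0.3   2.04  0.    1.1   1.25]
M 100 5.3583 [ 642.8 -112.   239.7] [-0.33  0.42  0.58  1.6  -0.25  1.19  1.88]
F 100 6.266699999999999 [ 432.2 -111.7  254. ] [-0.5  -0.08  0.64  2.06  0.05  1.14  1.69]
M 50 7.4917 [ 488.3 -412.2  239.6] [-0.07  0.51  0.96  1.65 -0.44  1.22  2.56]
F 50 8.2667 [ 373.3 -285.7  241.4] [-0.61 -0.03  1.18  2.04  0.03  1.1   2.14]
```

View pics/mont0.png

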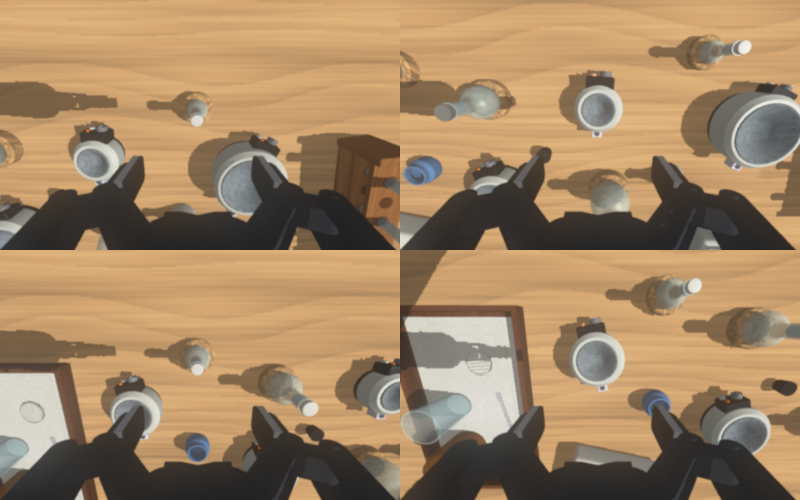

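View pics/mont4.png

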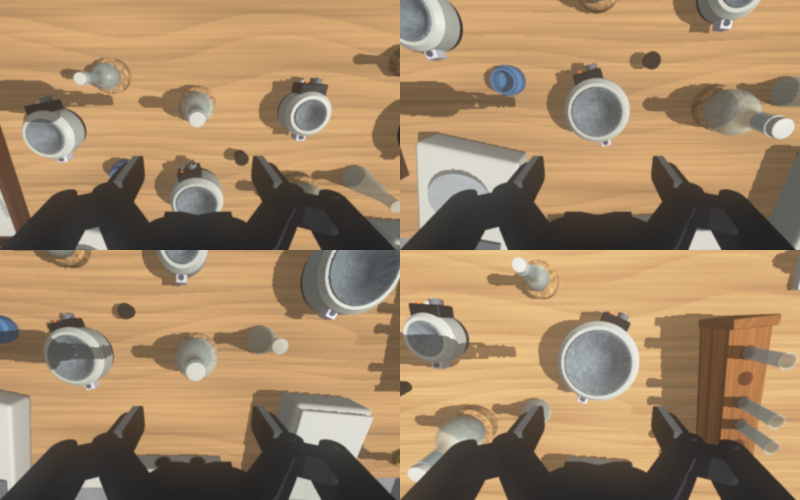

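Run:
```python
from h import *
import pickle
S=pickle.load(open("S.pkl","rb")); T=[]
for k in F:
  for a in "FM":
    ci,im=S[a+k]; x,y,z=(F if a=="F" else M)[k]; u,v=proj(ci,(x,y,z)); f=200/np.tan(np.radians(ci["fovy"]/2))
    dep=(rot(ci["orientation"]).T@(np.array([x,y,z])-ci["position"]))[2]
    g=cv2.GaussianBlur(im,(3,3),0).astype(int)
    m=(g.min(2)>165) if a=="F" else ((g[...,2]-g[...,0]<14)&(g[...,2]<175)&(g[...,0]>75))
    m=cv2.morphologyEx(m.astype(np.uint8),cv2.MORPH_OPEN if a=="M" else cv2.MORPH_CLOSE,np.ones((3,3)))
    win=np.zeros_like(m); r=35 if a=="F" else 85; iu,iv=int(u),int(v); win[iv-r:iv+r,iu-r:iu+r]=1
    cs,_=cv2.findContours(m*win,0,1); c=max(cs,key=cv2.contourArea); c=cv2.convexHull(c)
    e=cv2.fitEllipse(c); print(a,k,"pred",round(u),round(v),"ell",np.round(e[0],1),np.round(np.array(e[1])*dep/f,1),cast(ci,*e[0],z).round(1),"was",(x,y))
    o=im.copy(); cv2.ellipse(o,e,(0,0,255),1); cv2.circle(o,(iu,iv),2,(0,255,0),-1)
    T.append(cv2.resize(o[iv-75:iv+75,iu-100:iu+100] if iv>75 else o[:150,iu-100:iu+100],(200,150)))
cv2.imwrite("pics/m.png",np.vstack([np.hstack(T[:4]),np.hstack(T[4:])]))
```

```text
F 25 pred 313 194 ell [317.9 187.5] [18.1 30. ] [334.4 314.3] was (340.9, 310.2)
M 25 pred 314 177 ell [316.7 175.6] [61.9 63.1] [441.6 107.8] was (443, 104.8)
F 50 pred 315 192 ell [320.7 182.9] [19.6 36.5] [ 362.6 -279.5] was (371.2, -285.1)
M 50 pred 314 179 ell [314.3 177.3] [73.9 75.5] [ 485.3 -413.5] was (487, -414)
F 100 pred 314 192 ell [321.5 182. ] [26.  45.4] [ 420.5 -105.5] was (430.3, -112.2)
M 100 pred 313 181 ell [314.5 178.4] [90.7 93.1] [ 640.2 -113.2] was (642.8, -114.6)
F 250 pred 312 196 ell [322. 184.] [32.9 54.9] [632.3 141.8] was (643.4, 132.2)
M 250 pred 315 184 ell [316.5 180.1] [114.7 118.4] [480.9 416.4] was (485.3, 415.1)
```

View pics/m.png

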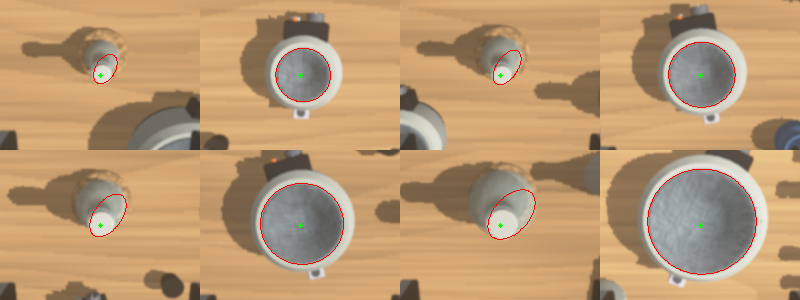

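```bash
cat >> h.py <<'E'
B=np.array([-1.,1.])
G={"25":(32.5,46.5,56.5),"50":(37.5,51.5,61.5),"100":(44,58,68),"250":(54.5,68.5,78.5)}
def st(s): print(s,round(ctrl.current_time(),1),ctrl.current_position().round(1),"F",ctrl.current_wrist_force().round(1),"w",round(ctrl.current_gripper_width(),1),flush=True)
def pick(k,yb=0.):
    x,y=np.array(F[k][:2])+B; zb,g,_=G[k]; z=zb+g-19
    ctrl.reach([x,y,F[k][2]+60],Q); ctrl.hold(.3); st("above")
    ctrl.move_linear([x,y,z],velocity=90); ctrl.hold(.3); st("down")
    ctrl.set_gripper(0,40); ctrl.hold(.2); st("gripped")
    ctrl.move_linear([x,y,z+25],velocity=40); st("lifted25")
    ctrl.move_linear([x,y,270],velocity=120); ctrl.hold(.2); st("up")
def over(k):
    x,y=np.array(M[k][:2])+B; zs=G[k][2]+G[k][1]-19
    ctrl.move_linear([x,y,270],velocity=150); ctrl.hold(.3)
    ctrl.move_linear([x,y,zs+25],velocity=100); ctrl.hold(.5); st("over")
def lower(k):
    p=np.array(M[k][:2])+B; zs=G[k][2]+G[k][1]-19; z=zs+10.
    ctrl.move_linear([*p,z],velocity=30); ctrl.hold(.4); F0=ctrl.current_wrist_force(); w=0
    for i in range(40):
        d=ctrl.current_wrist_force()-F0; h=np.hypot(d[0],d[1])
        if h>1.2: p=p+0.7*d[:2]/h
        elif d[2]>1.2 and z<zs+3: break
        elif z<zs-4: print("deep"); break
        else: z-=1
        ctrl.move_linear([*p,z],velocity=20); ctrl.hold(.12)
        if i%3==0 or h>1.2 or d[2]>1: print(i,(z-zs).round(1),(p-M[k][:2]).round(1),"dF",d.round(1))
    st("seated")
    return p,z
def release(k,p,z):
    ctrl.set_gripper(55); ctrl.hold(.3); st("open")
    ctrl.move_linear([*p,z+70],velocity=60); ctrl.move_linear([*p,270],velocity=150); st("clear")
E
python3 - <<'E'
from h import *
pick("25"); over("25")
a=eyes.camera("side")[:,:,::-1];b=eyes.camera("wrist")[:,:,::-1]
cv2.imwrite("pics/p25.png",np.hstack([a[150:400,200:600],b[150:400,120:520]]))
E
```

```text
above 10.9 [340.2 310.9 170.1] F [-0.2  0.6  0.2] w 85.7
down 12.5 [340.  311.4  60.3] F [-0.1  0.3  0.6] w 85.5
gripped 13.4 [339.9 311.2  60. ] F [-0.3 -0.2  0.2] w 17.1
lifted25 14.1 [339.8 311.1  85. ] F [-0.3  0.1 -0.5] w 17.0
up 16.0 [339.7 310.9 269.4] F [-0.4 -0.1 -0.4] w 17.0
over 20.3 [442.  105.8 109. ] F [ 0.2  0.2 -0.9] w 16.8
```

View pics/p25.png

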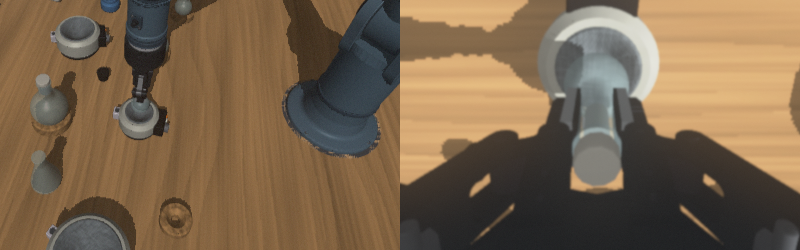

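Run:
```python
from h import *
p,z=lower("25")
np.save("pz.npy",[*p,z])
```

```text
Traceback (most recent call last):
  File "h.py", line 39, in lower
    if i%3==0 or h>1.2 or d[2]>1: print(i,(z-zs).round(1),(p-M[k][:2]).round(1),"dF",d.round(1))
                                          ^^^^^^^^^^^^
AttributeError: 'float' object has no attribute 'round'
```

```bash
sed -i 's/(z-zs).round(1)/round(z-zs,1)/' h.py
python3 - <<'E'
from h import *
p,z=lower("25")
np.save("pz.npy",[*p,z])
E
```

```text
0 9.0 [-1.  1.] dF [0. 0. 0.]
2 8.0 [-1.7  0.8] dF [-1.2 -0.3  0.2]
3 7.0 [-1.7  0.8] dF [-0.5  0.8 -0.3]
6 4.0 [-1.7  0.8] dF [-0.3 -0.1 -0.5]
9 1.0 [-1.7  0.8] dF [-0.6 -0.1 -0.3]
11 0.0 [-1.4  1.5] dF [0.8 2.4 3.6]
12 0.0 [-1.2  2.1] dF [0.7 1.7 6.1]
13 0.0 [-0.8  2.7] dF [1.  1.4 5. ]
seated 27.6 [442.2 107.2  83.9] F [1.2 0.1 4.5] w 17.1
```

```bash
sed -i 's/^B=.*/B=np.array([-1.3,1.8])/; s/h>1.2: p=/h>1.5: p=/; s/d\[2\]>1.2 and/d[2]>2 and/' h.py
python3 - <<'E'
from h import *
x,y,z=np.load("pz.npy"); release("25",[x,y],z)
b=eyes.camera("wrist")[:,:,::-1]
pick("50"); over("50"); 
c=eyes.camera("wrist")[:,:,::-1]
cv2.imwrite("pics/p50.png",np.hstack([b[50:350,120:520],c[100:400,120:520]]))
E
```

```text
open 28.3 [442.2 107.5  84. ] F [-0.5 -0.8  0.2] w 54.8
clear 30.6 [441.5 107.2 268.9] F [-0.2 -0.1 -0.4] w 55.0
above 32.4 [ 370.4 -282.8  180. ] F [-0.3  0.1 -0.3] w 55.3
down 34.1 [ 370.1 -283.3   70.2] F [-0.4  0.8  0.6] w 55.0
gripped 34.7 [ 369.8 -283.2   69.9] F [ 0.4  0.4 -1.5] w 17.0
lifted25 35.5 [ 369.9 -283.1   95. ] F [-0.1  0.6 -1. ] w 16.9
up 37.3 [ 369.5 -283.3  269.6] F [-0.3 -0.5 -0.7] w 16.9Traceback (most recent call last):
  File "<stdin>", line 4, in <module>
  File "h.py", line 27, in over
    ctrl.move_linear([x,y,270],velocity=150); ctrl.hold(.3)
    ~~~~~~~~~~~~~~~~^^^^^^^^^^^^^^^^^^^^^^^^
workcell.IKError: the arm cannot follow that straight line within its joint ranges
```

```bash
sed -i 's/^    ctrl.move_linear(\[x,y,270\],velocity=150); ctrl.hold(.3)$/    ctrl.reach([x,y,270],Q); ctrl.hold(.3); print(ctrl.current_joint_pos().round(2))/' h.py
python3 - <<'E'
from h import *
print(ctrl.current_joint_pos().round(2), ctrl.inverse_kinematics([*(np.array(M["50"][:2])+B),270],Q))
b=eyes.camera("side")[:,:,::-1]
over("50"); 
c=eyes.camera("wrist")[:,:,::-1]
cv2.imwrite("pics/p50.png",np.hstack([b[100:400,200:600],c[100:400,120:520]]))
E
```

```text
[-0.76 -0.2   1.24  2.02  0.2   1.2   1.97] [-0.05468059  0.45344291  0.92783901  1.62053131 -0.37727057  1.25874344
  2.5132132 ]
[-0.06  0.45  0.93  1.62 -0.38  1.26  2.51]
over 40.6 [ 485.7 -412.2  119. ] F [ 0.3 -0.  -1.2] w 17.4
```

View pics/p50.png

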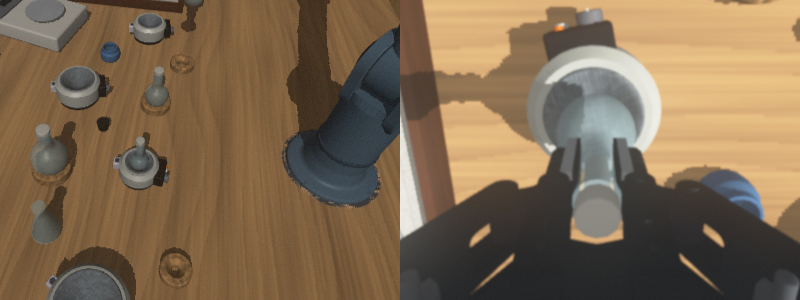

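Run:
```python
from h import *
p,z=lower("50")
if abs(z-(61.5+51.5-19))<=3: release("50",p,z); pick("100"); over("100")
b=eyes.camera("side")[:,:,::-1]; c=eyes.camera("wrist")[:,:,::-1]
cv2.imwrite("pics/p100.png",np.hstack([b[70:370,200:600],c[100:400,120:520]]))
```

```text
0 9.0 [-1.3  1.8] dF [0. 0. 0.]
2 8.0 [-0.8  1.3] dF [ 1.2 -1.  -0.2]
3 7.0 [-0.8  1.3] dF [-0.  -0.6 -0.1]
4 6.0 [-0.8  1.3] dF [-0.6 -1.   0.3]
6 4.0 [-0.8  1.3] dF [0.5 0.4 0. ]
9 1.0 [-0.8  1.3] dF [ 0.4 -0.2  0.5]
11 0.0 [-0.5  0.7] dF [ 0.8 -1.6  2. ]
12 0.0 [-0.2  0.1] dF [ 0.8 -1.9  1.7]
13 -1.0 [-0.2  0.1] dF [-0.8 -0.3  1.9]
14 -1.0 [-0.8  0.4] dF [-2.3  1.4  6.5]
seated 47.2 [ 486.4 -414.    93.5] F [-1.1  0.9  5.7] w 17.1
open 47.9 [ 486.2 -413.6   93. ] F [ 0.6 -0.8  0.4] w 55.1
clear 50.1 [ 485.8 -412.9  268.9] F [ 0.   0.5 -0.6] w 55.3
above 51.6 [ 429.4 -111.4  193.3] F [ 0.2 -0.2 -0.1] w 55.3
down 53.3 [ 429.2 -110.3   83.3] F [-0.6  0.4 -0.4] w 55.0
gripped 53.9 [ 428.9 -110.4   82.9] F [-0.3 -0.4 -1.8] w 22.9
lifted25 54.7 [ 429.  -110.2  108. ] F [ 0.7 -0.7 -1.4] w 22.9
up 56.4 [ 428.6 -110.4  269.5] F [-0.1 -0.2 -0.5] w 23.0
[-0.7   0.62  1.2   1.59 -0.59  1.34  2.14]
over 59.6 [ 641.5 -112.8  132. ] F [ 0.4  0.1 -2. ] w 23.4
```

View pics/p100.png

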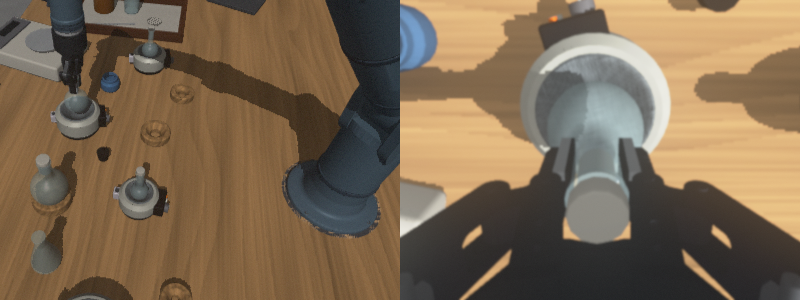

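Run:
```python
from h import *
p,z=lower("100")
if abs(z-(68+58-19))<=3: release("100",p,z); ctrl.goto_joints([-0.51,0.37,0.31,1.54,-0.12,1.24,1.4]); pick("250"); over("250")
b=eyes.camera("side")[:,:,::-1]; c=eyes.camera("wrist")[:,:,::-1]
cv2.imwrite("pics/p250.png",np.hstack([b[90:390,200:600],c[100:400,120:520]]))
```

```text
0 9.0 [-1.3  1.8] dF [0. 0. 0.]
3 6.0 [-1.3  1.8] dF [ 1.3 -0.3 -0.5]
6 3.0 [-1.3  1.8] dF [-0.3  0.5  1.1]
8 1.0 [-1.3  1.8] dF [ 0.5 -1.1  0. ]
9 0.0 [-1.3  1.8] dF [-0.3 -1.3  0.3]
10 0.0 [-0.6  1.6] dF [ 1.5 -0.4 -0.1]
12 -1.0 [-1.3  1.6] dF [-2.8 -0.3  6.6]
13 -1.0 [-2.   1.7] dF [-1.5  0.3  7.6]
14 -1.0 [-1.3  1.9] dF [1.6 0.5 6. ]
seated 66.2 [ 641.9 -113.1  106.6] F [-0.9  1.4  6. ] w 22.8
open 66.9 [ 641.4 -112.7  106. ] F [ 0.3 -0.1  0.1] w 54.7
clear 69.0 [ 640.9 -112.3  269. ] F [ 0.5  1.  -0.5] w 55.0
above 70.7 [643.6 134.2 216.3] F [-0.1 -0.2  0.1] w 54.9
down 72.3 [642.3 134.1 104.4] F [ 0.1 -0.1  0.8] w 54.9
gripped 72.9 [642.2 133.3 104. ] F [-1.3 -0.8  0.7] w 28.5
lifted25 73.7 [641.9 134.  128.9] F [-0.3 -0.7 -2.1] w 28.3
up 75.2 [641.7 133.9 269.1] F [ 0.2  0.6 -1.6] w 28.0
[-0.93  0.33  0.2   1.59 -0.07  1.22  0.85]
over 78.5 [484.  416.9 153.1] F [ 0.2 -0.2 -2.3] w 28.1
```

View pics/p250.png

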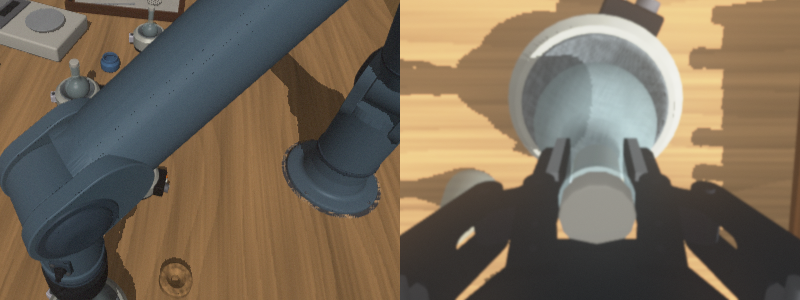

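Run:
```python
from h import *
p,z=lower("250")
if abs(z-(78.5+68.5-19))<=3:
    release("250",p,z); ctrl.reach([380,-40,330],Q); ctrl.hold(.5); st("park")
    b=eyes.camera("side")[:,:,::-1]; c=eyes.camera("top")[:,:,::-1]
    cv2.imwrite("pics/end.png",np.vstack([b[100:400],c[80:280]]))
```

```text
0 9.0 [-1.3  1.8] dF [0. 0. 0.]
3 6.0 [-1.3  1.8] dF [-0.6  1.2 -0.4]
4 5.0 [-1.3  1.8] dF [-0.7  1.  -1.7]
6 3.0 [-1.3  1.8] dF [ 0.   0.2 -0.7]
9 0.0 [-1.3  1.8] dF [ 0.3  0.4 -1.4]
11 -1.0 [-1.8  1.3] dF [-2.  -1.7  6.2]
12 -1.0 [-2.4  0.9] dF [-1.8 -1.5  6. ]
seated 84.5 [483.8 416.7 127.6] F [-0.   0.2  5.8] w 28.3
open 85.1 [482.9 416.  126.9] F [-0.4  0.  -0.1] w 55.0
clear 87.1 [482.5 415.7 269.3] F [ 0.1 -0.3 -0.6] w 54.9
park 89.3 [380.  -39.9 330. ] F [-0.2  0.1 -0.6] w 55.1
```

View pics/end.png

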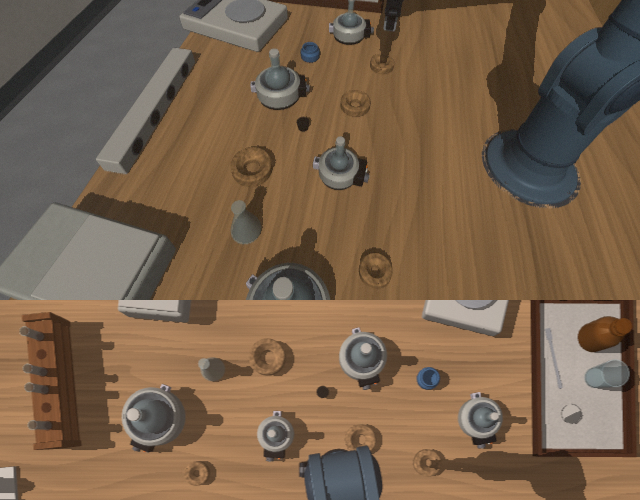

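Run:
```python
from h import *
ci=eyes.camera_info("top"); im=eyes.camera("top"); g=im.min(2)
for k,dz in {"25":77.5,"50":82.5,"100":89,"250":99.5}.items():
    z=G[k][2]+dz; u,v=map(int,proj(ci,(M[k][0],M[k][1],z))); r=8
    w=g[v-r:v+r+1,u-r:u+r+1]; a=cv2.moments((w>w.max()-22).astype(np.uint8),True)
    c=(u-r+a["m10"]/a["m00"],v-r+a["m01"]/a["m00"]); print(k,a["m00"],cast(ci,*c,z).round(1),M[k][:2])
ctrl.finish_job(); print(ctrl.current_time())
```

```text
25 42.0 [444.9 109.1] (443, 104.8)
50 48.0 [ 488.8 -414.5] (487, -414)
100 74.0 [ 642.9 -112. ] (642.8, -114.6)
250 109.0 [486.  418.1] (485.3, 415.1)
the job is handed in; nothing more can be done
the job is handed in; nothing more can be done
```

All four round-bottom flasks are in their matching mantles (25, 50, 100 and 250 ml), and I handed the job in at about 90 s of the 128 s allowed. I lifted each one by the neck and lowered it in 1 mm steps until the wrist force showed the mantle carrying it. Then I opened the gripper and backed straight up.

**Seating depth:** contact came within 1 mm of the expected depth for every flask. Contact forces during lowering stayed under 8 N.

**Upright:** in the last top view the stopper tops lie about 2–5 mm from the mantle axes I measured. The largest offset is the 25 ml flask, about 5 mm. Part of that fits a 2–3 mm disagreement between the top and wrist cameras, and all four look upright in the last pictures.

**Bystanders:** the blue jar and the conical flask stand where they were in the last pictures.

**Problem on the way:** the arm refused the straight-line carry to the 50 ml mantle because of joint ranges. I used a joint-space move at the same height for that flask and the later ones, with no other effect.

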